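# Load the counter display rack and drop its retaining bail

### The job

Load the display rack on the shop counter: slide the black round tin into the nest with the round back and the yellow case into the nest with the square back, each fully home against the back of its nest and standing flat on the counter. When both are home, swing the red wire bail over from behind and fully down across the front of the two packs. Leave the other things on the counter where they are.

Things in the scene. Friction and masses are not known exactly. Their poses are not given: they have to be found in the camera images.
- rack: aluminium frame fixed on the counter, 286 mm wide (x), holding two open-fronted nests side by side. Origin: on the counter, midway between the nests, in the plane of their mouths. +y is the way packs slide in; lane centre lines at x = -61 and +61 mm. End cheeks 40 mm high at x = +-138 mm, y = 35 to 135 mm; back rail at y = 136 mm
- round_nest: pale wooden nest with half-round back, open in front and on top, fixed, in either lane. Walls 18 mm high, no floor (packs slide on the counter). Inside 97 mm wide; flared lips reach out to y = -20 mm and widen the mouth by 11 mm each side. Origin: middle of the mouth, on the counter; +y points inwards
- round_home (a point): where the centre of the tin's underside is when it is fully home against the back of the round nest (47 mm inside the mouth, on the counter)
- square_nest: pale wooden nest with a square back, open at the front and at the top, fixed, in the other lane. Walls 18 mm high, no floor. Inside 96 mm wide, 111 mm deep; the same flared lips. Origin: middle of the mouth, on the counter; +y points inwards
- square_home (a point): where the centre of the case's underside is when it is fully home against the back of the square nest (56 mm inside the mouth, on the counter)
- tin: loose closed round tin, black with a steel band and a steel disc on top, 92 mm in diameter, 44 mm high, about 0.3 kg, lying flat on the counter; too wide to grasp. Origin: centre of its underside
- case: loose closed yellow case with a paper label on top, 90 mm (its x) by 110 mm (its y), 44 mm high, about 0.32 kg, lying flat on the counter; too wide to grasp. It goes into the nest with either of its 90 mm ends leading. Origin: centre of its underside
- bail (a joint): angle of the red wire bail (rad): 0 = fully down across the fronts, growing as it swings up and back; 1.57 = upright, 2.4 = back stop. Starts leaning back. Stiff hinge: stays where left (2 to 4 N at the crossbar). Hinge axis along the rack's x at its y = 50 mm, z = 30 mm; arms 66 mm long at x = +-127 mm. It clears packs that are home, not one standing out 9 mm
- bail_bar (a point): middle of the bail's crossbar (red round bar, 9 mm thick, 254 mm long along the rack's x), on its axis; when fully down it is 30 mm above the counter and 16 mm in front of the mouths
- grinder: bystander: loose dark steel round grinder, 62 mm across, 42 mm high; origin under its centre
- cup_a: bystander: loose clear plastic cup, 68 mm across, 36 mm high; origin under its centre
- cup_b: bystander: another such cup
- jar: bystander: loose amber jar, 60 mm across, 65 mm high; origin under its centre
- brush: bystander: loose brush, 170 mm long, lying on the counter
- packet: bystander: loose flat orange packet, 105 by 50 by 14 mm; origin under its centre

How it is judged (in metres and radians):
On the way, in this order (a step that is already met when the one before it is completed fails the run):
1. the tin is home in the round nest and the case is home in the square nest, the bail still up (horizontal distance between tin and round_home below 0.009 m and horizontal distance between case and square_home below 0.009 m and value of joint bail above 0.6 rad), for 0.2 s.
2. the bail is fully down (value of joint bail below 0.12 rad), for 0.2 s.
At the end, for the whole second after the job is handed in: The tin is within 9 mm of its home point in the round nest and the case within 9 mm of its home point in the square nest and square to it within 0.09 rad, both flat on the counter (within 4 mm and 0.06 rad) and at rest, and the bail is down to within 0.12 rad of its stop (horizontal distance between tin and round_home below 0.009 m and horizontal distance between case and square_home below 0.009 m and angle between the y axis of case and the y axis of square_nest, either way round below 0.09 rad and height (world z) of each of tin, case below 0.004 m and angle between each of tin, case's own z axis and vertical below 0.06 rad and value of joint bail below 0.12 rad and linear speed of each of tin, case below 0.01 m/s); the robot touches nothing.
It fails at once if a bystander (grinder, cup, jar, brush or packet) is moved more than 30 mm (distance of any of grinder, cup_a, cup_b, jar, brush, packet from where it was at the start of the episode above 0.03 m).
It also fails if it takes over 72 s, if anything falls off the work surface, if the arm or the gripper's body presses on something with over 40 N, if the wrist force passes 120 N, or if a joint passes its speed limit or range.

### The arm

A 7-joint arm with a two-finger parallel gripper is mounted at the origin on the work surface. World frame = base frame: x ahead of the robot, y to its left, z up, the work surface at z = 0. Lengths are in mm, angles in rad, forces in N, time in s.
With the tool pointing down it reaches from about 400 to 850 mm from the base axis. Payload 10.4 kg.
Tool frame: the origin (TCP) lies at the very end of the fingers, on their centre line; the grasp point (between the pads) lies 19 mm behind it (robot.pinch_z is the distance from the TCP to the grasp point, in mm); z points along the fingers, y is the line along which they close (so a half turn about z gives the same grasp; the last joint's range is limited). The gripper opens to 85 mm and grips with 20 to 120 N. Pads are 22 mm wide; open, the fingers measure 114 mm over their backs; the gripper's body (76 mm by 85 mm) begins 54 mm behind the grasp point. The pads swing forward as they close: fully open they stand 13 mm farther back than shut.
Start: joints at [-1.252, 0.332, -0.065, 1.46, 0.022, 1.35, -0.088], TCP at [209.477, 588.872, 231.338] pointing down, gripper open.
Joint ranges: [-2.6, 2.6], [-0.5, 2.12], [-1.47, 1.34], [0.16, 2.42], [-1.27, 4.41], [0.06, 2.06], [-2.6, 2.6]. Speed limits (rad/s): [2.22, 2.22, 2.79, 2.79, 3.14, 3.14, 3.14].

### API

Orientations are given as a 3x3 rotation matrix whose columns are the frame's x, y, z axes.
In Python, from workcell import state, eyes, job, robot gives the robot as it stands. The module is installed in compiled form; this text tells all that it offers.
- The arm moves only by the shell command python3 -m pendant 'ROWS' [FORCE]. ROWS is JSON, a list of rows, each a list of 3 entries, a list of its own where there are three numbers: the turn, a rotation vector about the tool's x, y, z in units of 30 degrees (1.0 is 30 degrees), then the shift along the tool's x, y, z in units of 200 mm (1.0 is 200 mm), then the opening, from -1 (shut) to 1 (fully open). In form: [[[ax, ay, az], [x, y, z], fingers], ...]. A call has exactly 10 rows; each row is the pose to reach, as a shift and turn from the pose commanded when the call began, along the tool's axes at that moment; what a row does not reach only later rows make up. A row lasts 1/8 s, in which the tool goes at most 62.5 mm and 10.7 degrees, less where a joint would pass 70% of its speed; a pose out of reach is approached as far as the arm can. A call with a number of a shift or a turn outside -1 to 1 is refused whole. A call with a gripper value outside its range is refused whole. The fingers move at their own pace and stop on an object; FORCE is the grip in N (left out, the last holds). Time passes only in rows, so rows that repeat a pose let the fingers close, or fill a call up. It gives the time, the measured TCP pose, the force, the opening and the grip force at its end, in the units of the state.
- state(): the state, without advancing time (a new reading comes with each control period).
- eyes.get_image(name): name is "side" or "top" or "wrist"; returns a dict with "pixels" (400x640x3 uint8, red, green, blue), "z_map" (400x640 float32, mm along the optical axis (not along the pixel's ray), 0 where there is no reading), "fov_y" (degrees; the focal length in pixels is half the picture's height over the tangent of half this angle, whatever the lens; pixels are square), "cx", "cy" (the principal point, pixels), "dist" ([k1, k2, p1, p2, k3] as OpenCV has them; the pictures are not rectified), "eye" and "attitude" of the camera in the world. Camera axes: x right, y down, z forward; pixel columns grow to the right and rows downward; lengths in mm; the calibration is good to about 2 mm. A picture is of the moment at which its call begins.
- job.hand_in(): hands the job in; it is judged then, once.
The state is a dict: "clock": time; "joint_pos": joint angles; "joint_velocities": joint speeds; "effort": joint torques, N m; "ee_pos": TCP position; "orientation": TCP orientation; "contact_force": force on the tool from outside, world axes, zero at the start; "moment": the same for the moment, N m; "width": finger opening in mm; "grip_force": force on a finger pad.
Only numpy, scipy, OpenCV 4.12 (cv2) and the standard library are available. Lean on these libraries where they do the work, as an engineer would, in place of code of your own. Each camera call takes 0.05 s, during which the arm holds its last target. There are 200 camera calls.

## Working session

There is one attempt and no reset: what is moved stays moved. The work goes in short steps, Python scripts to look and compute and a shell command to move; the robot and the scene stay as the last step left them, time stands still between calls to the robot, and variables do not carry over. Pictures are saved under pics/ and viewed, at most 10 in all, crops included, and the job is handed in when it is done.

```bash
mkdir -p pics
cat > h.py <<'E'
import numpy as np, cv2
from workcell import state, eyes, job, robot
def grab(n, save=None):
    d=eyes.get_image(n)
    if save: cv2.imwrite('pics/'+save, cv2.cvtColor(d['pixels'],cv2.COLOR_RGB2BGR))
    return d
def cloud(d):
    z=d['z_map']; h,w=z.shape; f=h/2/np.tan(np.radians(d['fov_y'])/2)
    K=np.array([[f,0,d['cx']],[0,f,d['cy']],[0,0,1]])
    u,v=np.meshgrid(np.arange(w),np.arange(h))
    p=cv2.undistortPoints(np.stack([u,v],-1).reshape(-1,1,2).astype(np.float64),K,np.array(d['dist'],float)).reshape(h,w,2)
    c=np.concatenate([p*z[...,None],z[...,None]],-1)
    P=c@np.array(d['attitude']).T+np.array(d['eye'])
    P[z==0]=np.nan
    return P
E
python3 - <<'E'
from h import *
for n in ('top','side'):
    d=grab(n,n+'0.png'); P=cloud(d); np.save(n+'0.npy',P); np.save(n+'0_px.npy',d['pixels']); print(n,d['eye'],d['fov_y'],d['dist'])
s=state(); print(s['ee_pos'],s['orientation'],s['contact_force'],s['width'],robot.pinch_z)
E
```

```text
top [ 496.43610063  -30.14091632 1295.47928259] 46.643666856150475 [-0.02120241  0.          0.          0.          0.        ]
side [   49.41256056 -1187.7195204   1117.30240329] 42.132256357497326 [-0.17215033  0.          0.          0.          0.        ]
[209.38018484 588.53498261 230.61347865] [[-9.42150843e-01  3.35188978e-01 -3.71898844e-04]
 [ 3.35189182e-01  9.42150123e-01 -1.16501438e-03]
 [-4.01154369e-05 -1.22227575e-03 -9.99999252e-01]] [0.20728319 0.38561051 0.06153453] 85.67435475969874 18.700000000000003
```

View pics/top0.png

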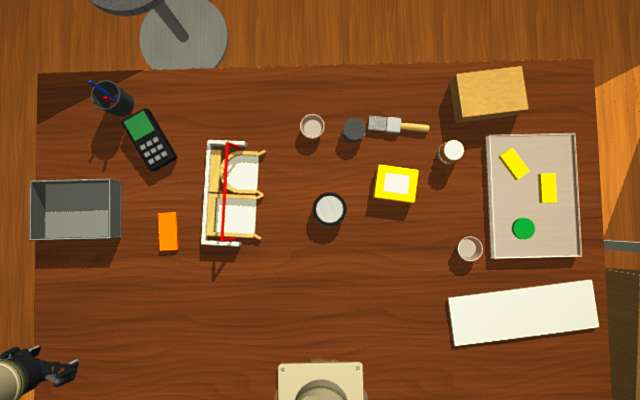

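View pics/side0.png

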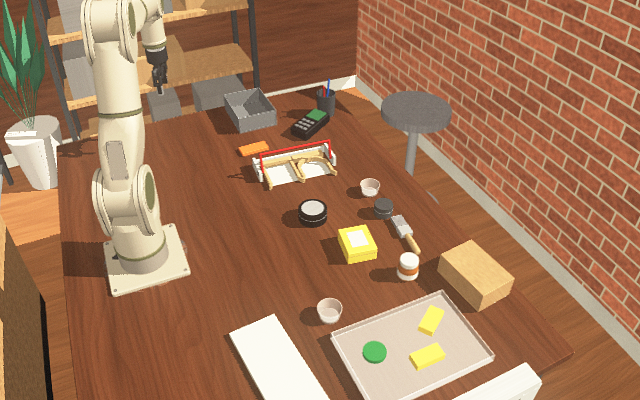

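The top view shows the rack at about (232,193), mouths facing right (world -y), with the round nest on the upper side (172) and the square nest below (218). The tin is at (329,209), the case at (397,184), cups at (312,126) and (470,249), the grinder at (354,129), the brush at (398,126), the jar at (452,150) and the packet at (168,232). Next I'll measure these.

Run:
```python
from h import *
P=np.load('top0.npy'); px=np.load('top0_px.npy').astype(int)
for uv in [(329,209),(397,184),(312,126),(354,129),(398,126),(452,150),(470,249),(168,232),(300,250),(300,300)]: print(uv,P[uv[1],uv[0]].round())
def reg(r0,r1,c0,c1): return P[r0:r1,c0:c1].reshape(-1,3), px[r0:r1,c0:c1].reshape(-1,3)
# table bias
q,_=reg(260,330,250,420); print('table z',np.nanmedian(q[:,2]),np.nanstd(q[:,2]))
q,c=reg(185,235,305,352); m=q[:,2]>35; r=cv2.minEnclosingCircle(q[m,:2].astype(np.float32)); print('tin',r,np.median(q[m],0))
q,c=reg(155,210,365,428); m=q[:,2]>35; r=cv2.minAreaRect(q[m,:2].astype(np.float32)); print('case',r,np.median(q[m],0))
for n,(a,b,cc,d) in dict(rack=(125,260,190,275)).items():
    q,c=reg(a,b,cc,d)
    for lo,hi in ((12,23),(33,45),(55,110)):
        m=(q[:,2]>lo)&(q[:,2]<hi); print(lo,m.sum(),cv2.minAreaRect(q[m,:2].astype(np.float32)))
    red=(c[:,0]>150)&(c[:,1]<60)&(c[:,2]<60); R=q[red]; print('red',red.sum(), cv2.minAreaRect(R[:,:2].astype(np.float32)), np.nanpercentile(R[:,2],[5,50,95]))
import cv2
crop=cv2.resize(px[120:270,150:440].astype(np.uint8)[:,:,::-1],None,fx=2.7,fy=2.7,interpolation=cv2.INTER_CUBIC); cv2.imwrite('pics/crop.png',crop)
for r in range(135,255,6): print(r,[ (int(P[r,c][2]) if np.isfinite(P[r,c][2]) else -1) for c in range(198,272,4)])
```

```text
(329, 209) [536. -34.  46.]
(397, 184) [ 599. -219.   46.]
(312, 126) [772.   8.   5.]
(354, 129) [ 752. -108.   44.]
(398, 126) [ 763. -232.   19.]
(452, 150) [ 685. -367.   62.]
(470, 249) [ 417. -422.    4.]
(168, 232) [483. 414.  13.]
(300, 250) [425.  49.   2.]
(300, 300) [287.  52.  -2.]
table z -0.8274430896285594 2.6028159941998603
tin ((536.98388671875, -34.005218505859375), 45.76847457885742) [536.67517943 -34.09584698  43.7070204 ]
case ((602.7640991210938, -216.79238891601562), (110.4235610961914, 90.86518859863281), 80.9913101196289) [ 602.13635178 -216.5762302    43.37958053]
12 1488 ((586.3450317382812, 230.38951110839844), (162.1117706298828, 283.4587707519531), 86.43610382080078)
33 273 ((588.9962158203125, 255.35324096679688), (100.72477722167969, 290.7685852050781), 86.46540832519531)
55 409 ((588.0061645507812, 232.9069061279297), (21.485309600830078, 262.63751220703125), 85.82388305664062)
red 312 ((588.3895263671875, 235.52105712890625), (39.03554916381836, 257.47900390625), 86.66978454589844) [ 39.54300663  95.58222669 100.47914029]
135 [0, -1, 3, -2, 2, 1, 3, 
[... 728 characters left out ...]
13, 95, 16, 16, 18, 17, 14, 20, 18, 16, 23, 15, 0, -1]
201 [2, -4, 19, 18, 23, 0, 97, 3, 1, 1, 0, 4, -3, 0, -3, -4, 0, 1, -1]
207 [-2, -3, 28, 19, 19, 0, 94, 0, 0, 0, 0, 0, 3, 2, 0, -1, 0, 0, -4]
213 [-1, -2, 23, 17, 16, 1, 96, 2, 1, -1, -3, 0, 1, -4, 0, 2, 0, -4, -4]
219 [0, 28, 10, 15, 9, 2, 98, 0, 0, 0, 1, 0, -2, 5, 2, -4, 0, 0, -4]
225 [6, 24, 20, 19, 10, 1, 95, -4, 0, 2, 1, 3, 0, -2, -2, -2, -5, -4, -2]
231 [5, 31, 17, 14, 4, 0, 96, 0, -1, 1, 0, 0, 3, 2, 1, -5, -2, -1, 0]
237 [-2, 26, 8, -1, -2, -1, 95, 0, -1, 0, 4, 1, 1, 4, -3, 15, 0, -1, 1]
243 [-8, 41, 41, 42, 33, 36, 40, 40, 37, 37, 35, -2, -3, 0, 1, 1, 0, 1, -4]
249 [3, 0, 1, -4, -3, -3, -3, -1, -2, -2, 0, -3, 1, 2, 5, -2, 0, 0, 0]
```

View pics/crop.png

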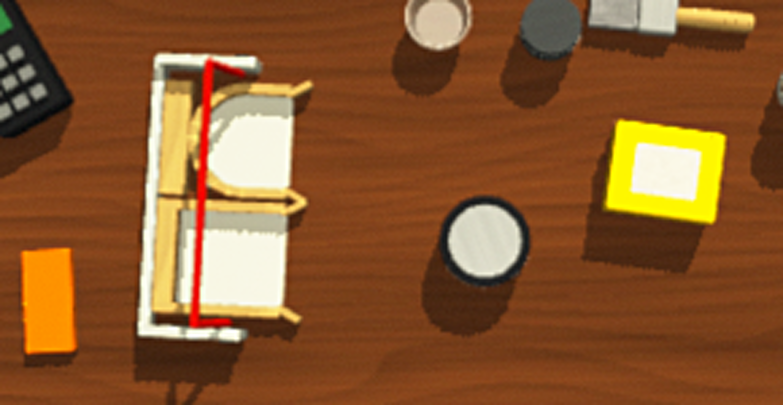

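```bash
cat > plan.py <<'E'
# usage: plan.py [r] x y z yawdeg : shift/turn (move units) to a TCP target; with r: rack coords, yaw rel. to rack +y heading
import sys
from h import *
from scipy.spatial.transform import Rotation as R
O=np.array([583.2,170.0]); RY=86.44
ux=np.array([np.cos(np.radians(RY-90)),np.sin(np.radians(RY-90))]); uy=np.array([-ux[1],ux[0]])
def w2r(p): d=np.asarray(p)[:2]-O; return np.array([d@ux,d@uy])
def r2w(a,b): return O+a*ux+b*uy
if __name__=='__main__':
    a=sys.argv[1:]; s=state(); R0=np.array(s['orientation']); p=np.array(s['ee_pos'])
    x,y,z,yaw=map(float,a[-4:])
    if a[0]=='r': x,y=r2w(x,y); yaw+=RY
    c,sn=np.cos(np.radians(yaw)),np.sin(np.radians(yaw))
    T=np.array([[c,sn,0],[sn,-c,0],[0,0,-1]])
    print('from',p.round(1),'rack',w2r(p).round(1),'F',np.round(s['contact_force'],1),'w',round(s['width'],1),'t',round(s['clock'],2))
    print('turn',(R.from_matrix(R0.T@T).as_rotvec()/np.radians(30)).round(3),'shift',(R0.T@(np.array([x,y,z])-p)/200).round(3))
E
python3 plan.py 420 330 230 115; python3 -c "
from plan import *
print(w2r((537,-34)),w2r((602.7,-216.8)),r2w(61,-60))"
```

```text
from [209.4 588.5 230.6] rack [-399.1  394.5] F [0.2 0.4 0.1] w 85.7 t 0.1
turn [-2.000e-03  1.000e-03  1.514e+00] shift [-1.425 -0.865  0.004]
[ -33.4437238 -206.4750768] [  43.48023384 -384.84277214] [640.35666459 106.32806196]
```

```bash
python3 -m pendant '[[[0,0,0.95],[-0.95,-0.6,0],0.18],[[0,0,0.95],[-0.95,-0.6,0],0.18],[[0,0,0.95],[-0.95,-0.6,0],0.18],[[0,0,0.95],[-0.95,-0.6,0],0.18],[[0,0,0.95],[-0.95,-0.6,0],0.18],[[0,0,0.95],[-0.95,-0.6,0],0.18],[[0,0,0.95],[-0.95,-0.6,0],0.18],[[0,0,0.95],[-0.95,-0.6,0],0.18],[[0,0,0.95],[-0.95,-0.6,0],0.18],[[0,0,0.95],[-0.95,-0.6,0],0.18]]' 40; python3 plan.py 494 -96 120 55.4
```

```text
clock: 1.35
ee_pos: [348.2, 412.2, 231.3]
orientation: [[-0.668, 0.744, -0.0], [0.744, 0.668, -0.0], [0.0, -0.0, -1.0]]
contact_force: [-0.4, 0.0, -0.4]
width: 50.5
grip_force: 0.0
from [348.2 412.2 231.3] rack [-249.6  227.2] F [-0.4  0.  -0.4] w 50.5 t 1.35
turn [-0.     0.     2.551] shift [-2.378 -1.156  0.556]
```

```bash
python3 -m pendant '[[[0,0,1],[-1,-0.4,0],0.18],[[0,0,1],[-1,-0.4,0],0.18],[[0,0,1],[-1,-0.4,0],0.18],[[0,0,1],[-1,-0.4,0],0.18],[[0,0,1],[-1,-0.4,0],0.18],[[0,0,1],[-1,-0.4,0],0.18],[[0,0,1],[-1,-0.4,0],0.18],[[0,0,1],[-1,-0.4,0],0.18],[[0,0,1],[-1,-0.4,0],0.18],[[0,0,1],[-1,-0.4,0],0.18]]' >/dev/null; python3 plan.py 494 -96 120 55.4
```

```text
from [422.3 210.  231.3] rack [-163.1   29.9] F [0.1 0.2 0.9] w 50.6 t 2.6
turn [-0.    -0.     1.551] shift [-1.571  0.034  0.556]
```

```bash
python3 -m pendant '[[[0,0,1],[-1,0,0.1],0.18],[[0,0,1],[-1,0,0.1],0.18],[[0,0,1],[-1,0,0.1],0.18],[[0,0,1],[-1,0,0.1],0.18],[[0,0,1],[-1,0,0.1],0.18],[[0,0,1],[-1,0,0.1],0.18],[[0,0,1],[-1,0,0.1],0.18],[[0,0,1],[-1,0,0.1],0.18],[[0,0,1],[-1,0,0.1],0.18],[[0,0,1],[-1,0,0.1],0.18]]' >/dev/null; python3 plan.py 490 -102 14 55.4
```

```text
from [463.6  14.3 211.3] rack [-109.7 -162.9] F [0.2 0.6 0. ] w 50.3 t 3.85
turn [-0.    -0.     0.551] shift [-0.512  0.306  0.986]
```

```bash
python3 -m pendant '[[[0,0,0.55],[-0.51,0.31,0.2],0.18],[[0,0,0.55],[-0.51,0.31,0.2],0.18],[[0,0,0.55],[-0.51,0.31,0.2],0.18],[[0,0,0.55],[-0.51,0.31,0.4],0.18],[[0,0,0.55],[-0.51,0.31,0.6],0.18],[[0,0,0.55],[-0.51,0.31,0.8],0.18],[[0,0,0.55],[-0.51,0.31,0.9],0.18],[[0,0,0.55],[-0.51,0.31,0.98],0.18],[[0,0,0.55],[-0.51,0.31,0.98],0.18],[[0,0,0.55],[-0.51,0.31,0.98],0.18]]' >/dev/null
python3 - <<'E'
from plan import *
c=r2w(61,-55); t=np.array([537,-34.]); h=(c-t)/np.linalg.norm(c-t); print('heading',np.degrees(np.arctan2(h[1],h[0])),'push end tcp',c-50*h, 'tin target',c)
E
python3 plan.py 611 64 14 55.4
```

```text
heading 54.49672936306032 push end tcp [611.62966198  70.61429514] tin target [640.66713334 111.31841357]
from [ 491.6 -102.    16.1] rack [ -74.5 -277.1] F [ 0.2 -0.2  0.8] w 50.1 t 5.1
turn [ 0.002 -0.002  0.001] shift [1.022 0.021 0.011]
```

```bash
python3 -m pendant '[[[0,0,0],[0.1,0,0.01],0.18],[[0,0,0],[0.2,0,0.01],0.18],[[0,0,0],[0.32,0,0.01],0.18],[[0,0,0],[0.44,0.01,0.01],0.18],[[0,0,0],[0.56,0.01,0.01],0.18],[[0,0,0],[0.68,0.01,0.01],0.18],[[0,0,0],[0.79,0.02,0.01],0.18],[[0,0,0],[0.88,0.02,0.01],0.18],[[0,0,0],[0.95,0.02,0.01],0.18],[[0,0,0],[1,0.02,0.01],0.18]]'
python3 - <<'E'
from plan import *
d=grab('top','t1.png');P=cloud(d);q=P[120:240,255:360].reshape(-1,3);c=d['pixels'][120:240,255:360].reshape(-1,3).astype(int)
w=np.array([w2r(x) for x in q]); m=(q[:,2]>35)&(q[:,2]<50)&(w[:,1]>-140)&(w[:,1]<0)&(abs(w[:,0]-61)<90)
print(m.sum(), cv2.minEnclosingCircle(w[m].astype(np.float32)))
E
```

```text
clock: 6.35
ee_pos: [608.0, 61.1, 13.2]
orientation: [[0.567, 0.823, -0.0], [0.823, -0.567, 0.0], [-0.0, -0.0, -1.0]]
contact_force: [-2.8, -3.2, 2.4]
width: 50.6
grip_force: 2.2
0 ((0.0, 0.0), 0.0)
```

View pics/t1.png

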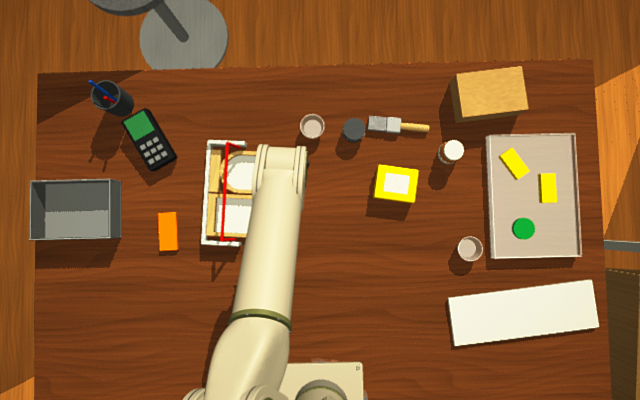

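The arm hides the tin, but the 4 N contact suggests it is still held between the fingers, at about rack (57,-64). Next I back off, square up to the lane, and push it home.

```bash
python3 plan.py r 59 -140 14 0
```

```text
from [608.6  62.3  13.2] rack [  32.1 -105.9] F [-0.2 -0.5  0.9] w 50.4 t 6.4
turn [ 0.    -0.002 -1.032] shift [-0.077  0.203 -0.004]
```

```bash
python3 -m pendant '[[[0,0,0],[-0.2,0,0],0.18],[[0,0,0],[-0.2,0.1,0],0.18],[[0,0,0],[-0.2,0.2,0],0.18],[[0,0,-0.3],[-0.2,0.2,0],0.18],[[0,0,-0.6],[-0.2,0.2,0],0.18],[[0,0,-1],[-0.15,0.2,0],0.18],[[0,0,-1],[-0.12,0.2,0],0.18],[[0,0,-1],[-0.08,0.2,0],0.18],[[0,0,-1],[-0.08,0.2,0],0.18],[[0,0,-1],[-0.08,0.2,0],0.18]]'>/dev/null; python3 plan.py r 61 -3 14 0
```

```text
from [631.4  24.3  13.2] rack [  57.2 -142.4] F [0.1 0.3 0.3] w 50.3 t 7.65
turn [-0.     0.    -0.036] shift [ 0.697  0.006 -0.004]
```

```bash
python3 -m pendant '[[[0,0,-0.03],[0.08,0.015,0],0.18],[[0,0,-0.03],[0.16,0.015,0],0.18],[[0,0,-0.03],[0.24,0.015,0],0.18],[[0,0,-0.03],[0.32,0.015,0],0.18],[[0,0,-0.03],[0.4,0.015,0],0.18],[[0,0,-0.03],[0.47,0.015,0],0.18],[[0,0,-0.03],[0.54,0.015,0],0.18],[[0,0,-0.03],[0.6,0.015,0],0.18],[[0,0,-0.03],[0.64,0.015,0],0.18],[[0,0,-0.03],[0.66,0.015,0],0.18]]'; python3 plan.py r 61 -3 14 0
```

```text
clock: 8.9
ee_pos: [645.0, 156.5, 13.2]
orientation: [[0.064, 0.998, -0.0], [0.998, -0.064, 0.0], [0.0, -0.0, -1.0]]
contact_force: [-1.2, -1.8, 0.0]
width: 50.3
grip_force: 2.0
from [645.  156.5  13.2] rack [62.5 -9.7] F [-1.2 -1.8  0. ] w 50.3 t 8.9
turn [-0.    -0.    -0.003] shift [ 0.033 -0.008 -0.004]
```

```bash
python3 -m pendant '[[[0,0,0],[0.01,-0.005,0],0.18],[[0,0,0],[0.02,-0.005,0],0.18],[[0,0,0],[0.025,-0.005,0],0.18],[[0,0,0],[0.03,-0.005,0],0.18],[[0,0,0],[0.035,-0.005,0],0.18],[[0,0,0],[0.04,-0.005,0],0.18],[[0,0,0],[0.042,-0.005,0],0.18],[[0,0,0],[0.044,-0.005,0],0.18],[[0,0,0],[0.046,-0.005,0],0.18],[[0,0,0],[0.046,-0.005,0],0.18]]' | egrep 'pos|force'; python3 plan.py r 61 -60 14 0
python3 - <<'E'
from plan import *
for n in ('top','side'):
    d=grab(n);P=cloud(d).reshape(-1,3);w=(P[:,:2]-O)@np.stack([ux,uy],1)
    m=(P[:,2]>36)&(P[:,2]<52)&(abs(w[:,0]-61)<50)&(w[:,1]>-8)&(w[:,1]<100)
    print(n,m.sum(),w[m].max(0) if m.any() else '',w[m].min(0) if m.any() else '')
E
```

```text
ee_pos: [644.3, 161.1, 13.2]
contact_force: [-4.8, -11.6, 4.1]
grip_force: 6.0
from [644.3 161.1  13.2] rack [61.6 -5.1] F [ -4.8 -11.6   4.1] w 50.5 t 10.15
turn [-0.003  0.008 -0.01 ] shift [-0.274 -0.001 -0.003]
top 0  
side 131 [98.24625431 84.1968836 ] [15.62927819 -7.75711378]
```

```bash
python3 -m pendant '[[[0,0,0],[-0.3,0,0],0.18],[[0,0,0],[-0.3,0,0],0.18],[[0,0,0],[-0.3,0,-0.3],0.18],[[0,0,0],[-0.3,0,-0.6],0.18],[[0,0,-1],[-0.6,0,-0.6],0.18],[[0,0,-1],[-1,0,-0.6],0.18],[[0,0,-1],[-1,0,-0.6],0.18],[[0,0,-1],[-1,0,-0.6],0.18],[[0,0,-1],[-1,0,-0.6],0.18],[[0,0,-1],[-1,0,-0.6],0.18]]' >/dev/null; python3 plan.py r 122 -385 130 90
python3 - <<'E'
from plan import *
for n in ('top','side'):
    d=grab(n,n+'2.png');P=cloud(d).reshape(-1,3);w=(P[:,:2]-O)@np.stack([ux,uy],1); c=d['pixels'].reshape(-1,3).astype(int)
    m=(P[:,2]>36)&(P[:,2]<52)&(abs(w[:,0]-61)<55)&(w[:,1]>-40)&(w[:,1]<110)&(c[:,0]<c[:,1]*1.4+15)
    print(n,m.sum(),cv2.minEnclosingCircle(w[m].astype(np.float32)) if m.any() else '')
E
```

```text
from [632.1 -32.2 133.1] rack [  61.3 -198.8] F [-0.2  0.1  0.3] w 50.0 t 11.5
turn [ 1.000e-03 -1.000e-03 -2.003e+00] shift [-0.958 -0.201  0.015]
top 801 ((62.879356384277344, 46.010353088378906), 46.64779281616211)
side 317 ((59.485191345214844, 42.39689254760742), 49.91611862182617)
```

View pics/top2.png

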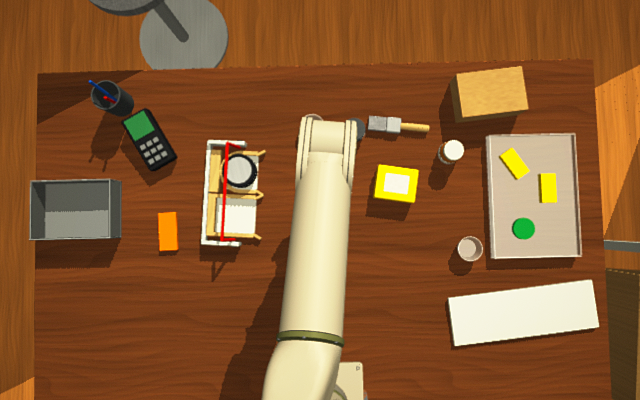

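The tin is home: centre at rack (62.9, 46.0) against a home point of (61, 47), at pixel (239,171). Next I go to the far side of the case.

```bash
python3 -m pendant '[[[0,0,-1],[-0.95,-0.2,0],0.18],[[0,0,-1],[-0.95,-0.2,0],0.18],[[0,0,-1],[-0.95,-0.2,0],0.18],[[0,0,-1],[-0.95,-0.2,0],0.18],[[0,0,-1],[-0.95,-0.2,0],0.18],[[0,0,-1],[-0.95,-0.2,0],0.18],[[0,0,-1],[-0.95,-0.2,0],0.18],[[0,0,-1],[-0.95,-0.2,0],0.18],[[0,0,-1],[-0.95,-0.2,0],0.18],[[0,0,-1],[-0.95,-0.2,0],0.18]]' >/dev/null; python3 plan.py r 122 -385 14 90
```

```text
from [ 680.2 -222.5  133.3] rack [ 121.2 -385.7] F [ 0.1 -0.4 -1.1] w 50.4 t 12.85
turn [ 0.     0.    -1.004] shift [-0.002  0.005  0.597]
```

```bash
python3 -m pendant '[[[0,0,-1],[0,0,0],0.18],[[0,0,-1],[0,0,0],0.18],[[0,0,-1],[0,0,0],0.18],[[0,0,-1],[0,0,0.2],0.18],[[0,0,-1],[0,0,0.4],0.18],[[0,0,-1],[0,0,0.5],0.18],[[0,0,-1],[0,0,0.58],0.18],[[0,0,-1],[0,0,0.6],0.18],[[0,0,-1],[0,0,0.6],0.18],[[0,0,-1],[0,0,0.6],0.18]]' >/dev/null; python3 plan.py r -5 -385 14 90
```

```text
from [ 681.  -222.8   14.5] rack [ 122.  -385.9] F [-0.4 -0.1  0.4] w 50.4 t 14.1
turn [-0.001  0.004 -0.004] shift [0.635 0.003 0.002]
```

```bash
python3 -m pendant '[[[0,0,0],[0.06,0,0],0.18],[[0,0,0],[0.12,0,0],0.18],[[0,0,0],[0.19,0,0],0.18],[[0,0,0],[0.27,0,0],0.18],[[0,0,0],[0.35,0,0],0.18],[[0,0,0],[0.43,0,0],0.18],[[0,0,0],[0.51,0,0],0.18],[[0,0,0],[0.57,0,0],0.18],[[0,0,0],[0.61,0,0],0.18],[[0,0,0],[0.635,0,0],0.18]]' |egrep 'pos|force'
python3 - <<'E'
from plan import *
for n in ('top','side'):
    d=grab(n,n+'3.png');P=cloud(d).reshape(-1,3);w=(P[:,:2]-O)@np.stack([ux,uy],1); c=d['pixels'].reshape(-1,3).astype(int)
    m=(P[:,2]>36)&(P[:,2]<52)&(abs(w[:,0]+30)<120)&(abs(w[:,1]+385)<90)&(c[:,0]>120)&(c[:,1]>0.75*c[:,0])
    print(n,m.sum(),cv2.minAreaRect(w[m].astype(np.float32)) if m.any() else '')
E
python3 plan.py r 30 -385 14 90
```

```text
ee_pos: [553.9, -214.5, 13.9]
contact_force: [2.9, -0.3, 2.1]
grip_force: 1.5
top 253 ((-60.02619171142578, -345.600341796875), (23.037376403808594, 89.05117797851562), 89.15335845947266)
side 897 ((-60.95993423461914, -390.8633117675781), (94.09923553466797, 118.27494049072266), 0.27066561579704285)
from [ 553.3 -214.4   13.4] rack [  -6.  -385.6] F [1.9 0.  0.7] w 50.2 t 15.45
turn [ 0.    -0.    -0.004] shift [-0.18   0.003 -0.003]
```

```bash
python3 -m pendant '[[[0,0,0],[-0.1,0,0],0.18],[[0,0,0],[-0.15,0,-0.15],0.18],[[0,0,0],[-0.15,0,-0.4],0.18],[[0,0,0],[-0.15,-0.2,-0.4],0.18],[[0,0,1],[0,-0.5,-0.4],0.18],[[0,0,1],[0.27,-0.5,-0.4],0.18],[[0,0,1],[0.27,-0.5,-0.4],0.18],[[0,0,1],[0.27,-0.5,-0.4],0.18],[[0,0,1],[0.27,-0.5,-0.4],0.18],[[0,0,1],[0.27,-0.5,-0.4],0.18]]' >/dev/null
python3 -m pendant '[[[0,0,1],[0,0,0],0.18],[[0,0,1],[0,0,0],0.18],[[0,0,1],[0,0,0],0.18],[[0,0,1],[0,0,0],0.18],[[0,0,1],[0,0,0],0.18],[[0,0,1],[0,0,0],0.18],[[0,0,1],[0,0,0],0.18],[[0,0,1],[0,0,0],0.18],[[0,0,1],[0,0,0],0.18],[[0,0,1],[0,0,0],0.18]]' >/dev/null;  python3 plan.py r -61 -478 14 0
python3 - <<'E'
from plan import *
for n in ('top','side'):
    d=grab(n,n+'4.png');P=cloud(d).reshape(-1,3);w=(P[:,:2]-O)@np.stack([ux,uy],1); c=d['pixels'].reshape(-1,3).astype(int)
    m=(P[:,2]>36)&(P[:,2]<52)&(abs(w[:,0]+30)<120)&(abs(w[:,1]+385)<80)&(c[:,0]>120)&(c[:,1]>0.75*c[:,0])
    print(n,m.sum(),cv2.minAreaRect(w[m].astype(np.float32)) if m.any() else '')
E
```

```text
from [ 493.2 -310.7   93.3] rack [ -60.  -485.4] F [-0.1 -0.  -0.1] w 50.5 t 17.95
turn [ 0.    -0.     0.996] shift [0.035 0.014 0.396]
top 1350 ((-60.387657165527344, -389.34515380859375), (110.85464477539062, 89.97671508789062), 89.86833953857422)
side 513 ((-64.18365478515625, -392.07720947265625), (91.45281982421875, 115.43293762207031), 2.0777392387390137)
```

Case is at rack (-60.4,-389.3), square to within 0.2°. Now I lower the tool behind it.

```bash
python3 -m pendant '[[[0,0,1],[0,0,0],0.18],[[0,0,1],[0,0,0],0.18],[[0,0,1],[0,0,0],0.18],[[0,0,1],[0,0,0.2],0.18],[[0,0,1],[0,0,0.3],0.18],[[0,0,1],[0,0,0.35],0.18],[[0,0,1],[0,0,0.395],0.18],[[0,0,1],[0,0,0.395],0.18],[[0,0,1],[0,0,0.395],0.18],[[0,0,1],[0,0,0.395],0.18]]' |egrep 'force';  python3 plan.py r -60.5 -10 14 0
```

```text
contact_force: [0.9, -0.4, -0.8]
grip_force: 0.0
from [ 493.6 -310.9   14.9] rack [ -59.6 -485.5] F [ 0.9 -0.4 -0.8] w 50.6 t 19.3
turn [ 0.002  0.    -0.004] shift [ 2.378 -0.01   0.004]
```

```bash
python3 -m pendant '[[[0,0,0],[0.07,0,0],0.18],[[0,0,0],[0.15,0,0],0.18],[[0,0,0],[0.25,0,0],0.18],[[0,0,0],[0.36,-0.005,0],0.18],[[0,0,0],[0.48,-0.005,0],0.18],[[0,0,0],[0.6,-0.005,0],0.18],[[0,0,0],[0.72,-0.005,0],0.18],[[0,0,0],[0.84,-0.005,0],0.18],[[0,0,0],[0.94,-0.005,0],0.18],[[0,0,0],[1,-0.005,0],0.18]]' |egrep 'force'
python3 -m pendant '[[[0,0,0],[0.06,0,0],0.18],[[0,0,0],[0.14,0,0],0.18],[[0,0,0],[0.22,0,0],0.18],[[0,0,0],[0.3,0,0],0.18],[[0,0,0],[0.38,0,0],0.18],[[0,0,0],[0.46,0,0],0.18],[[0,0,0],[0.54,0,0],0.18],[[0,0,0],[0.6,0,0],0.18],[[0,0,0],[0.66,0,0],0.18],[[0,0,0],[0.7,0,0],0.18]]' |egrep 'force'
python3 plan.py r -60.5 -10 14 0
python3 - <<'E'
from plan import *
for n in ('top','side'):
    d=grab(n,n+'5.png');P=cloud(d).reshape(-1,3);w=(P[:,:2]-O)@np.stack([ux,uy],1); c=d['pixels'].reshape(-1,3).astype(int)
    m=(P[:,2]>36)&(P[:,2]<52)&(abs(w[:,0]+60)<70)&(abs(w[:,1]+70)<85)&(c[:,0]>120)&(c[:,1]>0.75*c[:,0])
    print(n,m.sum(),cv2.minAreaRect(w[m].astype(np.float32)) if m.any() else '')
E
```

```text
contact_force: [-0.5, -2.1, -0.3]
grip_force: 0.8
contact_force: [-0.3, -2.5, 2.0]
grip_force: 1.3
from [514.1  29.3  14.3] rack [ -60.2 -144.7] F [-0.3 -2.5  2. ] w 50.2 t 21.8
turn [-0.    -0.    -0.004] shift [ 0.673 -0.003  0.001]
top 309 ((-60.714027404785156, -35.86823272705078), (26.355438232421875, 89.43533325195312), 88.96454620361328)
side 192 ((-68.93226623535156, -87.00167083740234), (80.62931060791016, 135.7725830078125), 0.5378512740135193)
```

View pics/side5.png

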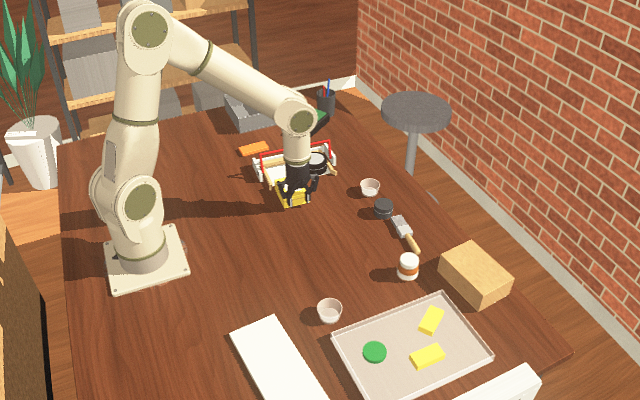

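Side view: case (292,190) at the square nest mouth and in line with it, tin home (317,158), bail still back. Pushing on.

```bash
python3 -m pendant '[[[0,0,0],[0.06,0,0],0.18],[[0,0,0],[0.13,0,0],0.18],[[0,0,0],[0.2,0,0],0.18],[[0,0,0],[0.28,0,0],0.18],[[0,0,0],[0.36,0,0],0.18],[[0,0,0],[0.44,0,0],0.18],[[0,0,0],[0.51,0,0],0.18],[[0,0,0],[0.57,0,0],0.18],[[0,0,0],[0.62,0,0],0.18],[[0,0,0],[0.65,0,0],0.18]]' |egrep 'force'
python3 plan.py r -60.5 -10 14 0
```

```text
contact_force: [0.3, -1.9, -0.6]
grip_force: 0.9
from [522.4 158.9  14.3] rack [-60.  -14.8] F [ 0.3 -1.9 -0.6] w 50.1 t 23.15
turn [-0.    -0.    -0.004] shift [ 0.024 -0.003  0.001]
```

```bash
python3 -m pendant '[[[0,0,0],[0.01,0,0],0.18],[[0,0,0],[0.015,0,0],0.18],[[0,0,0],[0.02,0,0],0.18],[[0,0,0],[0.025,0,0],0.18],[[0,0,0],[0.03,0,0],0.18],[[0,0,0],[0.033,0,0],0.18],[[0,0,0],[0.036,0,0],0.18],[[0,0,0],[0.039,0,0],0.18],[[0,0,0],[0.042,0,0],0.18],[[0,0,0],[0.045,0,0],0.18]]' |egrep 'force'
python3 plan.py r 0 75 160 0
```

```text
contact_force: [-5.9, -21.3, 10.7]
grip_force: 10.5
from [522.5 161.8  14.2] rack [-60.1 -11.9] F [ -5.9 -21.3  10.7] w 50.3 t 24.4
turn [-0.004  0.011 -0.011] shift [ 0.432  0.296 -0.732]
```

```bash
python3 -m pendant '[[[0,0,0],[-0.15,0,0],0.18],[[0,0,0],[-0.4,0,0],0.18],[[0,0,0],[-0.6,0,-0.2],0.18],[[0,0,0],[-0.8,0,-0.5],-1],[[0,0,0],[-1,0,-0.8],-1],[[0,0,0],[-1,0,-0.8],-1],[[0,0,0],[-1,0,-0.8],-1],[[0,0,0],[-1,0,-0.8],-1],[[0,0,0],[-1,0,-0.8],-1],[[0,0,0],[-1,0,-0.8],-1]]' >/dev/null; python3 plan.py r 0 90 170 0;  python3 - <<'E'
from plan import *
d=grab('top','top6.png');P=cloud(d).reshape(-1,3);w=(P[:,:2]-O)@np.stack([ux,uy],1); c=d['pixels'].reshape(-1,3).astype(int)
ok=(P[:,2]>36)&(P[:,2]<52)&(w[:,1]>-40)&(w[:,1]<118)
m=ok&(abs(w[:,0]+61)<55)&(c[:,0]>120)&(c[:,1]>0.75*c[:,0]); print('case',m.sum(),cv2.minAreaRect(w[m].astype(np.float32)))
m=ok&(abs(w[:,0]-61)<55)&(c[:,0]<c[:,1]*1.4+15); print('tin',m.sum(),cv2.minEnclosingCircle(w[m].astype(np.float32)))
m=(c[:,0]>150)&(c[:,1]<60)&(c[:,2]<60)&(P[:,2]>75)&(abs(w[:,0])<140)&(w[:,1]>0)&(w[:,1]<120); print('bar',np.median(w[m],0),np.median(P[m,2]))
i=d['pixels'][120:270,180:330,::-1]; cv2.imwrite('pics/crop6.png',cv2.resize(i,None,fx=4,fy=4,interpolation=cv2.INTER_CUBIC))
E
```

```text
from [509.8 -31.7 173.4] rack [ -60.8 -205.8] F [-0.6 -0.1  0.8] w 0.1 t 25.65
turn [-0.003  0.001 -0.002] shift [1.479 0.302 0.016]
case 1219 ((-60.52946090698242, 56.0861930847168), (111.58037567138672, 89.90380859375), 89.75887298583984)
tin 794 ((63.580787658691406, 45.64152526855469), 46.243709564208984)
bar [ 8.08096901 67.20659655] 96.08976113205449
```

View pics/crop6.png

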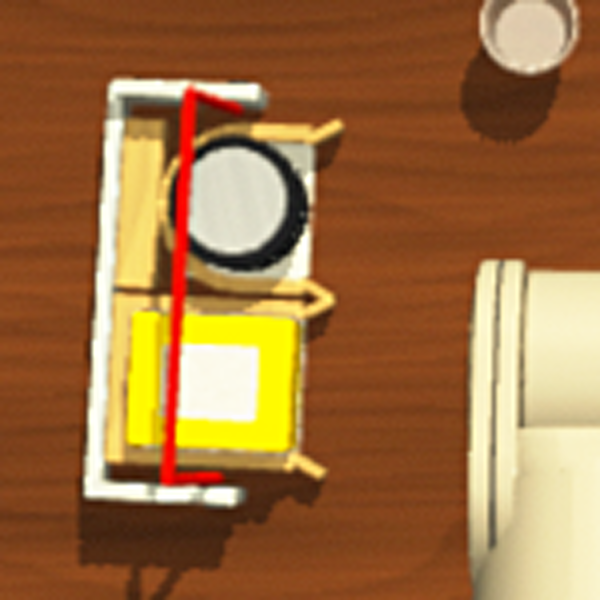

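Both packs are home: case at (-60.5, 56.1) with 0.2° yaw, tin at (63.6, 45.6). The bail bar is at rack y≈67, z≈92. Next, over behind the bar.

```bash
python3 -m pendant '[[[0,0,0],[0.9,0.3,0],-1],[[0,0,0],[0.9,0.3,0],-1],[[0,0,0],[0.9,0.3,0],-1],[[0,0,0],[0.9,0.3,0],-1],[[0,0,0],[0.9,0.3,0],-1],[[0,0,0],[0.9,0.3,0],-1],[[0,0,0],[0.9,0.3,0],-1],[[0,0,0],[0.9,0.3,0],-1],[[0,0,0],[0.9,0.3,0],-1],[[0,0,0],[0.9,0.3,0],-1]]' >/dev/null; python3 plan.py r 0 102 78 0
```

```text
from [581.5 143.5 174.3] rack [ -0.  -26.5] F [-0.1  0.6 -0.2] w 0.4 t 26.95
turn [ 0.    -0.    -0.004] shift [ 0.643 -0.001  0.482]
```

```bash
python3 -m pendant '[[[0,0,0],[0.65,0,0],-1],[[0,0,0],[0.65,0,0],-1],[[0,0,0],[0.65,0,0],-1],[[0,0,0],[0.65,0,0],-1],[[0,0,0],[0.65,0,0.15],-1],[[0,0,0],[0.65,0,0.3],-1],[[0,0,0],[0.65,0,0.42],-1],[[0,0,0],[0.65,0,0.48],-1],[[0,0,0],[0.65,0,0.48],-1],[[0,0,0],[0.65,0,0.48],-1]]' |egrep force; python3 plan.py r 0 14 78 0
```

```text
contact_force: [-0.1, 0.2, -0.1]
grip_force: 0.0
from [590.7 273.1  79.6] rack [  1.1 103.4] F [-0.1  0.2 -0.1] w -0.1 t 28.2
turn [ 0.003 -0.002 -0.005] shift [-0.447 -0.004  0.007]
```

```bash
python3 -m pendant '[[[0,0,0],[-0.05,0,0],-1],[[0,0,0],[-0.1,0,0],-1],[[0,0,0],[-0.14,0,0],-1],[[0,0,0],[-0.18,0,0],-1],[[0,0,0],[-0.22,0,0],-1],[[0,0,0],[-0.26,0,0],-1],[[0,0,0],[-0.3,0,0],-1],[[0,0,0],[-0.34,0,0],-1],[[0,0,0],[-0.37,0,0],-1],[[0,0,0],[-0.385,0,0],-1]]' |egrep 'force|pos'; python3 plan.py r 0 5 110 0
python3 - <<'E'
from plan import *
d=grab('side','side7.png');P=cloud(d).reshape(-1,3);w=(P[:,:2]-O)@np.stack([ux,uy],1); c=d['pixels'].reshape(-1,3).astype(int)
m=(c[:,0]>130)&(c[:,1]<60)&(c[:,2]<60)&(abs(w[:,0])<115)&(w[:,1]>-40)&(w[:,1]<120)&(P[:,2]>20); print('bar',m.sum(),np.median(w[m],0),np.median(P[m,2]))
E
```

```text
ee_pos: [584.8, 196.1, 78.2]
contact_force: [0.8, 3.9, -1.9]
grip_force: 1.6
from [584.8 196.1  78.2] rack [ 0.  26.2] F [ 0.8  3.9 -1.9] w -0.1 t 29.45
turn [-0.    -0.    -0.004] shift [-0.106  0.    -0.159]
bar 33 [-14.22048779   9.96709836] 86.83082545282468
```

```bash
python3 -m pendant '[[[0,0,0],[0.05,0,0],-1],[[0,0,0],[0.05,0,-0.1],-1],[[0,0,0],[0.05,0,-0.2],-1],[[0,0,0],[0.05,0,-0.2],-1],[[0,0,0],[-0.05,0,-0.2],-1],[[0,0,0],[-0.11,0,-0.2],-1],[[0,0,0],[-0.11,0,-0.2],-1],[[0,0,0],[-0.11,0,-0.15],-1],[[0,0,0],[-0.11,0,-0.13],-1],[[0,0,0],[-0.11,0,-0.13],-1]]' |egrep 'force|pos'; python3 plan.py r 0 -16 33 0
```

```text
ee_pos: [583.1, 174.8, 103.5]
contact_force: [0.5, 0.7, 0.9]
grip_force: 0.0
from [583.1 174.8 103.5] rack [-0.4  4.8] F [0.5 0.7 0.9] w 0.0 t 30.75
turn [-0.002  0.001 -0.003] shift [-0.104  0.002  0.353]
```

```bash
python3 -m pendant '[[[0,0,0],[0,0,0.06],-1],[[0,0,0],[-0.01,0,0.11],-1],[[0,0,0],[-0.04,0,0.155],-1],[[0,0,0],[-0.07,0,0.2],-1],[[0,0,0],[-0.085,0,0.24],-1],[[0,0,0],[-0.095,0,0.28],-1],[[0,0,0],[-0.1,0,0.315],-1],[[0,0,0],[-0.1,0,0.34],-1],[[0,0,0],[-0.1,0,0.352],-1],[[0,0,0],[-0.1,0,0.36],-1]]' |egrep 'force|pos'; python3 plan.py r 0 -16 33 0
```

```text
ee_pos: [582.3, 154.8, 33.9]
contact_force: [-11.6, -3.7, 28.9]
grip_force: 14.4
from [582.3 154.8  33.9] rack [  0.1 -15.2] F [-11.6  -3.7  28.9] w -0.1 t 32.0
turn [-0.001 -0.002 -0.004] shift [-0.004 -0.     0.005]
```

The bail is at its stop: the tip is at z 33.9 with 29 N pressing. Now I retreat and check.

```bash
python3 -m pendant '[[[0,0,0],[0,0,-0.1],-1],[[0,0,0],[0,0,-0.3],-1],[[0,0,0],[0,0,-0.6],-1],[[0,0,0],[-0.3,0,-0.8],-1],[[0,0,0],[-0.6,0,-0.8],-1],[[0,0,0],[-1,0,-0.8],-1],[[0,0,0],[-1,0,-0.8],-1],[[0,0,0],[-1,0,-0.8],-1],[[0,0,0],[-1,0,-0.8],-1],[[0,0,0],[-1,0,-0.8],-1]]' |egrep 'force|pos'
python3 - <<'E'
from plan import *
d=grab('top','top8.png');P=cloud(d).reshape(-1,3);w=(P[:,:2]-O)@np.stack([ux,uy],1); c=d['pixels'].reshape(-1,3).astype(int)
ok=(P[:,2]>36)&(P[:,2]<52)&(w[:,1]>-5)&(w[:,1]<118)
m=ok&(abs(w[:,0]+61)<55)&(c[:,0]>120)&(c[:,1]>0.75*c[:,0]); print('case',m.sum(),cv2.minAreaRect(w[m].astype(np.float32)))
m=ok&(abs(w[:,0]-61)<55)&(c[:,0]<c[:,1]*1.4+15); print('tin',m.sum(),cv2.minEnclosingCircle(w[m].astype(np.float32)))
m=(c[:,0]>130)&(c[:,1]<60)&(c[:,2]<60)&(abs(w[:,0])<115)&(w[:,1]>-60)&(w[:,1]<120); print('bar',m.sum(),np.median(w[m],0),np.median(P[m,2]))
i=d['pixels'][100:270,150:350,::-1]; cv2.imwrite('pics/crop8.png',cv2.resize(i,None,fx=3.5,fy=3.5,interpolation=cv2.INTER_CUBIC))
E
```

```text
ee_pos: [569.6, -43.2, 192.2]
contact_force: [-0.1, 0.6, 0.1]
grip_force: 0.0
case 1347 ((-60.51014709472656, 55.59153366088867), (111.2414779663086, 90.05115509033203), 89.81692504882812)
tin 893 ((62.642120361328125, 45.7236328125), 46.77334213256836)
bar 307 [ -3.41579012 -17.41974738] 32.524637472847644
```

View pics/crop8.png

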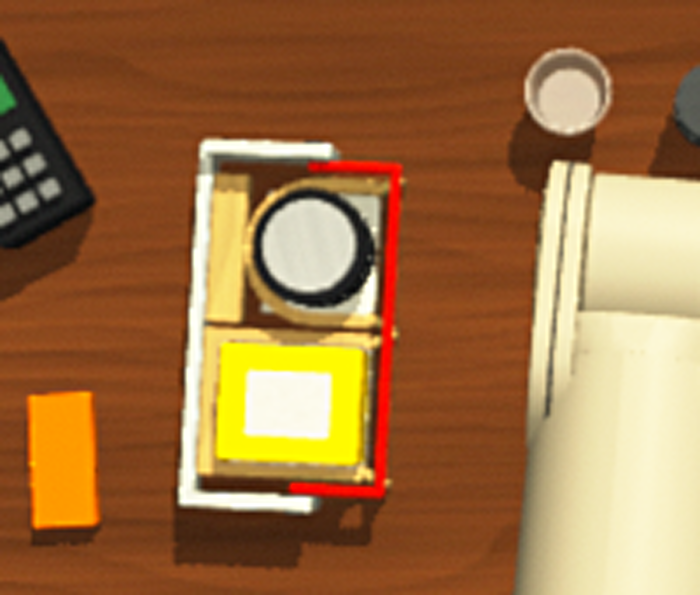

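The crop shows the tin (312,245) and case (290,402) home, the red bail down across the fronts (390,330), and the arm clear.

```bash
python3 -c "
from workcell import job
print(job.hand_in())"
```

```text
the job is handed in; nothing more can be done
None
```

The tin and the case measured about 2 mm and under 1 mm from their home points, the bail is down on its stop, no bystander was touched as far as I could see, and the job was handed in at about 33 s of the 72 s allowed; no verdict came back.

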